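# Sort the jeweller's bench tools into their trays

## Robot

A 6-joint arm with a two-finger parallel gripper is mounted at the origin on the work surface. World frame = base frame: x ahead of the robot, y to its left, z up, the work surface at z = 0. Lengths are in m, angles in rad, forces in N, time in s.
With the tool pointing down it reaches from about 0.275 to 0.875 m from the base axis. Payload 12.5 kg.
Tool frame: the origin (TCP) lies at the very end of the fingers, on their centre line; the grasp point (between the pads) lies manip.grasp_offset behind it (manip.grasp_offset is the distance from the TCP to the grasp point, in m); z points along the fingers, y is the line along which they close (so a half turn about z gives the same grasp; the last joint's range is limited). The gripper opens to 85 mm and grips with 20 to 120 N. Pads are 22 mm wide; open, the fingers measure 114 mm over their backs; the gripper's body (76 mm by 85 mm) begins 54 mm behind the grasp point. The pads swing forward as they close: fully open they stand 13 mm farther back than shut.
Start: joints at [-1.259, 0.351, 1.652, -0, 1.139, -0.085], TCP at [0.213, -0.507, 0.231] pointing down, gripper open.
Joint ranges: [-2.75, 2.75], [-0.79, 2.1], [0.01, 2.65], [-1.57, 4.71], [0.07, 3.14], [-2.87, 2.87]. Speed limits (rad/s): [2.22, 2.22, 2.79, 3.14, 3.14, 3.14].

## Interface

Orientations are given as [roll, pitch, yaw] about the fixed x, y, z axes, in that order (R = Rz(yaw) Ry(pitch) Rx(roll)).
In Python, from rig import manip gives the robot as it stands. The module is installed in compiled form; this text tells all that it offers.
- The arm moves only by the tool move_arm, never from a script. Its arguments are lists of equal length, an entry for each row: "offset": the shift along the tool's x, y, z in units of 50 mm (1.0 is 50 mm), a list of three; "angular": the turn, a rotation vector about the tool's x, y, z in units of 5 degrees (1.0 is 5 degrees), a list of three; "hand": the closure, from 0 (fully open) to 1 (shut). In form: {"offset": [[x, y, z], ...], "angular": [[rx, ry, rz], ...], "hand": [hand, ...]}. A call has 1 to 5 rows; each row is the pose to reach, as a shift and turn from the pose commanded when the call began, along the tool's axes at that moment; what a row does not reach only later rows make up. A row lasts 1/10 s, in which the tool goes at most 50 mm and 8.59 degrees, less where a joint would pass 70% of its speed; a pose out of reach is approached as far as the arm can. A call with a gripper value outside its range is refused whole. The fingers move at their own pace and stop on an object; "force" is the grip in N (left out, the last holds). Time passes only in rows, so rows that repeat a pose let the fingers close. It gives the time, the measured TCP pose, the force, the opening and the grip force at its end, in the units of the state.
- manip.get_obs(): the state, without advancing time (a new reading comes with each control period).
- manip.camera(name): name is "scene" or "top" or "wrist"; returns the picture (400x640x3 uint8, red, green, blue); there is no depth.
- manip.camera_model(name): a dict with "intrinsics" (3x3 intrinsics, pixels), "cam_to_world" (4x4, takes a point from camera to world coordinates). Camera axes: x right, y down, z forward; pixel columns grow to the right and rows downward; lengths in m; the calibration is good to about 2 mm. A picture is of the moment at which its call begins: read the wrist's pose just before it. camera_model takes no time and is no camera call; for the wrist camera it gives the pose at the moment of the call.
- manip.job_done(): hands the job in; it is judged then, once.
The state is a dict: "time_s": time; "joint_positions": joint angles; "qvel": joint speeds; "tau": joint torques, N m; "position": TCP position; "tool_rot": TCP orientation; "ft_force": force on the tool from outside, world axes, zero at the start; "wrist_torque": the same for the moment, N m; "grip_width": finger opening in m; "grasp_force": force on a finger pad.
Only numpy, scipy, OpenCV 4.12 (cv2) and the standard library are available. Lean on these libraries where they do the work, as an engineer would, in place of code of your own. Each camera call takes 0.05 s, during which the arm holds its last target. There are 200 camera calls.

## Task

Tidy the jeweller's bench: stand both steel ring blanks on end next to each other in the round dish, lay both punches next to each other along the long tray, and put the dapping block in the small square tray with its hollows facing up. Everything must rest flat on the floor of its tray with nothing on top of anything else; set the pieces down rather than dropping them, and leave the jar and the wooden ring clamp where they are.

Things in the scene. Friction and masses are not known exactly. Their poses are not given: they have to be found in the camera images.
- ring1: First ring blank: a short bright steel tube standing on its open end, 44 mm outer and 36 mm inner diameter, 24 mm high, about 70 g. Origin at its middle (on the axis, 12 mm above its underside); z along its axis, up; x and y arbitrary. The two ring blanks are alike and either may go on either side
- ring2: Second ring blank: a short bright steel tube standing on its open end, 44 mm outer and 36 mm inner diameter, 24 mm high, about 70 g. Origin at its middle (on the axis, 12 mm above its underside); z along its axis, up; x and y arbitrary. The two ring blanks are alike and either may go on either side
- punch1: First punch: a steel bar lying flat, 96 mm long; the shank is 16 x 16 mm square and dark (x from -48 to +22 mm), the rest is a short bright round taper ending in a 6 mm tip at +x. About 120 g. Origin at mid-length on the bar's centre line, 8 mm above its underside; x along the bar towards the tip. The two punches are alike and either may go on either side
- punch2: Second punch: a steel bar lying flat, 96 mm long; the shank is 16 x 16 mm square and dark (x from -48 to +22 mm), the rest is a short bright round taper ending in a 6 mm tip at +x. About 120 g. Origin at mid-length on the bar's centre line, 8 mm above its underside; x along the bar towards the tip. The two punches are alike and either may go on either side
- dapping_block: Dapping block: a bright steel cube, 42 mm on each edge, with four dark round hollows of different sizes on its top face; about 450 g. Origin at the cube's centre, 21 mm above its underside; z up, x and y square to its sides
- dish: Round dish of light wood, fixed to the bench: inner diameter 140 mm, outer 150 mm, flat floor 5 mm above the bench, rim 13 mm above the bench. Origin at its centre on the underside (bench level); z up
- long_tray: Long rectangular tray of light wood, fixed to the bench: inner 130 mm along its x by 90 mm along its y, walls 5 mm thick, flat floor 5 mm above the bench, rim 13 mm above the bench. Origin at its centre on the underside; x along its length, z up
- square_tray: Small square tray of light wood, fixed to the bench: inner 80 x 80 mm, walls 5 mm thick, flat floor 5 mm above the bench, rim 13 mm above the bench. Origin at its centre on the underside; x and y square to its walls, z up
- jar: Small amber glass jar with a black cap, loose, to be left alone: 44 mm diameter, 52 mm tall. Origin at the centre of its underside, z up
- ring_clamp: Ring clamp, a dark wooden bar with a brass band and a black end, loose, to be left alone: 90 mm long (its x), 26 mm wide, 20 mm high. Origin at the centre of its underside, z up
Things that resemble listed ones, but are neither listed nor needed, are in the scene too. Leave any blue look-alike of the dish alone.

How it is judged:
By the outcome, as a careful person would: the job done as asked, in the order asked, and still so for the second after the job is handed in, with the robot touching nothing.
It also fails if it takes over 109 s, if anything falls off the work surface, if the arm or the gripper's body presses on something with over 40 N, if the wrist force passes 120 N, or if a joint passes its speed limit or range.

## Working session

There is one attempt and no reset: what is moved stays moved. The work goes in short steps, Python scripts to look and compute and a tool call to move; the robot and the scene stay as the last step left them, time stands still between calls to the robot, and variables do not carry over. Pictures are saved under pics/ and viewed, at most 14 in all, crops included, and the job is handed in when it is done.

Besides the shell and the picture viewer there is one more tool, called after "Request:" as name(argument=value, ...), one argument or row to a line, values as JSON. move_arm: Moves the arm, as the interface text tells. Its arguments: {"type":"object","properties":{"offset":{"type":"array"},"angular":{"type":"array"},"hand":{"type":"array"},"force":{"type":"number"}},"required":["offset","angular","hand"]}

```bash
mkdir -p pics
python3 - <<'E'
from rig import manip
import cv2,numpy as np
print(manip.grasp_offset,manip.get_obs())
for n in("top","scene"):
    im=manip.camera(n);cv2.imwrite(f"pics/{n}0.png",im[:,:,::-1]);m=manip.camera_model(n);print(n,m["intrinsics"],np.round(m["cam_to_world"],4))
E
```

```text
0.0187 {'time_s': 0.0, 'joint_positions': array([-1.25856873e+00,  3.51232009e-01,  1.65243245e+00, -1.45459802e-05,
        1.13911074e+00, -8.45632865e-02]), 'qvel': array([-4.37045174e-04,  5.42160968e-04,  2.32198077e-04,  3.18712748e-04,
        8.30771910e-06, -1.44384375e-03]), 'tau': array([ 2.26655240e-03, -5.06100440e+01, -2.91401160e+01,  4.39296923e-05,
        4.55956324e-03, -5.21142724e-06]), 'position': array([ 0.21248815, -0.50692935,  0.23075756]), 'tool_rot': array([-3.14041323e+00, -8.67229928e-05,  3.96796921e-01]), 'ft_force': array([-0.54382846,  0.1343142 , -0.01774895]), 'wrist_torque': array([-0.00991373, -0.03525141, -0.03320795]), 'grasp_force': 0.0, 'grip_width': 0.0855529090499744}
top [[414.07054024   0.         325.05448562]
 [  0.         414.07054024 193.79892272]
 [  0.           0.           1.        ]] [[ 0.003  -0.9989  0.047   0.3964]
 [-0.9999 -0.0024  0.011   0.0528]
 [-0.0109 -0.0471 -0.9988  1.1111]
 [ 0.      0.      0.      1.    ]]
scene [[438.57936243   0.         321.44477746]
 [  0.         438.57936243 201.75815193]
 [  0.           0.           1.        ]] [[ 0.0034  0.6201 -0.7845  1.348 ]
 [ 0.9998  0.0138  0.0153  0.0627]
 [ 0.0203 -0.7844 -0.6199  0.7606]
 [ 0.      0.      0.      1.    ]]
```

View pics/top0.png

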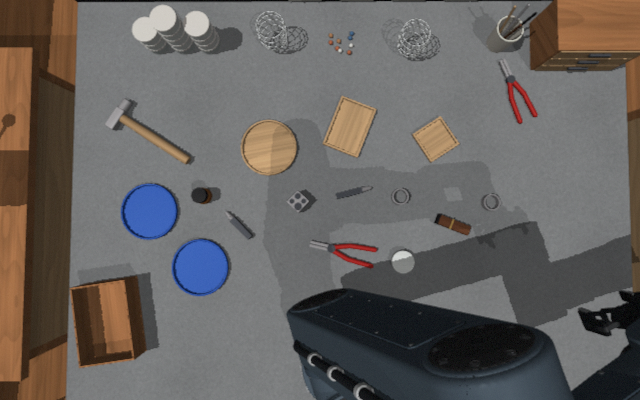

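View pics/scene0.png

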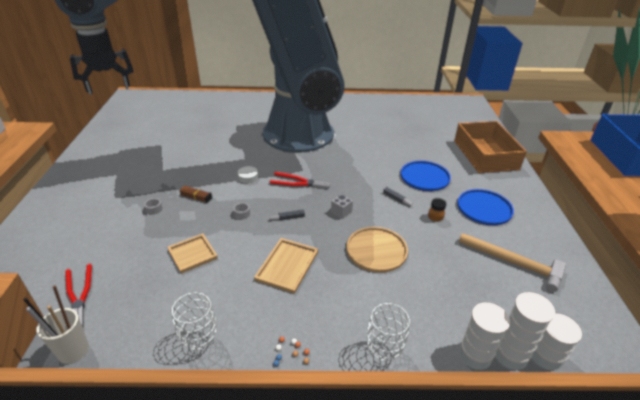

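The top view shows the dish at (269,147), the long tray at (350,126), the square tray at (436,139), and the block at (300,201). The punches are at (354,191) and (239,225), the rings at (401,196) and (491,201). The jar (201,195) and the clamp (453,224) stay put. The scene view agrees.

```bash
cat > h.py <<'E'
from rig import manip
import cv2,numpy as np
from scipy.spatial.transform import Rotation as R
def ray(m,px,z):
    K=m["intrinsics"];T=m["cam_to_world"]
    p=np.c_[np.atleast_2d(px),np.ones(len(np.atleast_2d(px)))]@np.linalg.inv(K).T@T[:3,:3].T
    return T[:3,3]+p*((z-T[2,3])/p[:,2])[:,None]
def go(xyz,yaw):
    "offset (50mm units) and angular (5deg units) from current pose to tcp xyz, tool down with yaw (roll=pi); yaw folded to the nearest half turn"
    o=manip.get_obs();r=R.from_euler("xyz",o["tool_rot"])
    y=o["tool_rot"][2];d=(yaw-y+np.pi/2)%np.pi-np.pi/2
    t=R.from_euler("xyz",[np.pi,0,y+d])
    print("off",np.round(r.inv().apply(np.array(xyz)-o["position"])/.05,3),"ang",np.round((r.inv()*t).as_rotvec(degrees=True)/5,2),"j6",np.round(o["joint_positions"][5],2),"t",round(o["time_s"],2))
E
python3 - <<'E'
from h import *
im=cv2.imread("pics/top0.png");m=manip.camera_model("top")
hsv=cv2.cvtColor(im,cv2.COLOR_BGR2HSV)
wood=cv2.inRange(hsv,(8,60,120),(25,255,255))
def blobs(mask,z,amin,box):
    x0,y0,x1,y1=box;mm=np.zeros_like(mask);mm[y0:y1,x0:x1]=mask[y0:y1,x0:x1]
    for c in cv2.findContours(mm,cv2.RETR_EXTERNAL,cv2.CHAIN_APPROX_NONE)[0]:
        if cv2.contourArea(c)<amin: continue
        w=ray(m,c[:,0].astype(float),z)[:,:2]
        (a,s,t)=cv2.minAreaRect((w*1000).astype(np.float32))
        print(np.round(c[:,0].mean(0)),"c",np.round(a,1),"size",np.round(s,1),"ang",round(t,1))
print("wood");blobs(wood,.013,300,(230,90,470,180))
g=cv2.cvtColor(im,cv2.COLOR_BGR2GRAY)
for n,(x,y),z in(("ring",(401,196),.024),("ring",(491,201),.024),("p",(354,191),.016),("p",(239,225),.016),("blk",(300,201),.042)):
    print(n,np.round(ray(m,[[x,y]],z)*1000))
c=im[80:280,180:520];cv2.imwrite("pics/c0.png",cv2.resize(c,(800,470),interpolation=cv2.INTER_CUBIC))
E
```

```text
wood
[268. 147.] c [571.9 218. ] size [148.1 144.7] ang 0.4
[435. 139.] c [ 596.  -228.6] size [91.1 92. ] ang 33.2
[349. 126.] c [629.4   1.2] size [101.3 141.5] ang 68.5
ring [[ 442. -134.   24.]]
ring [[ 430. -369.   24.]]
p [[456. -12.  16.]]
p [[365. 292.  16.]]
blk [[428. 129.  42.]]
```

View pics/c0.png

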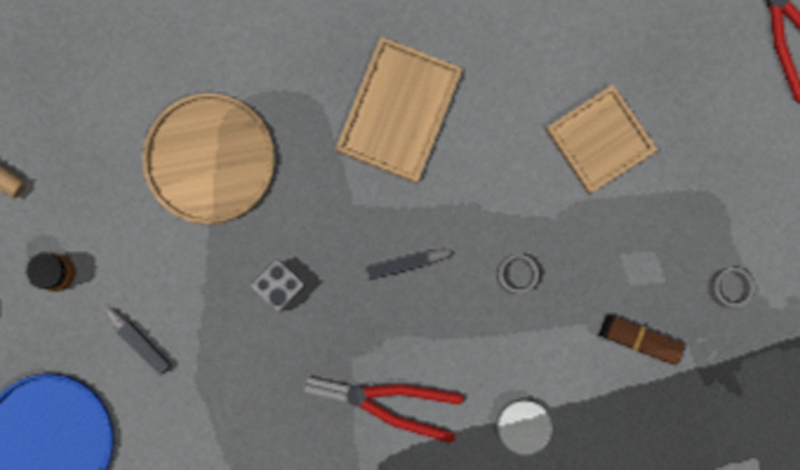

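The crop confirms the trays' sizes and angles, and the block's hollows face up. Ring blanks at crop (519,273) and (732,287). Moving to the nearer ring first.

Run:
```python
from h import *
o=manip.get_obs();r=R.from_euler("xyz",o["tool_rot"])
m=manip.camera_model("wrist");T=m["cam_to_world"]
print(m["intrinsics"][0,0],m["intrinsics"][:2,2],"cam in tool",np.round(r.inv().apply(T[:3,3]-o["position"]),4),np.round(r.inv().as_matrix()@T[:3,:3],2))
go([.430,-.369,.17],0.4)
```

```text
302.3036262033427 [314.97262309 203.81956206] cam in tool [ 0.0842 -0.0002 -0.1424] [[-0.   -0.95 -0.32]
 [ 1.   -0.   -0.  ]
 [ 0.   -0.32  0.95]]
off [ 5.079 -0.862  1.217] ang [-0.01 -0.   -0.04] j6 -0.08 t 0.1
```

Request:
move_arm(
  offset=[
    [1, -0.2, 0.2],
    [2, -0.4, 0.5],
    [3, -0.6, 0.8],
    [4, -0.8, 1.1],
    [4.9, -0.86, 1.2],
  ],
  angular=[
    [0, 0, 0],
    [0, 0, 0],
    [0, 0, 0],
    [0, 0, 0],
    [0, 0, 0],
  ],
  hand=[0, 0, 0, 0, 0],
)

```text
time_s: 0.6
position: [0.417, -0.374, 0.1709]
tool_rot: [-3.14, 0.001, 0.397]
ft_force: [-0.1, -1.3, 0.7]
grip_width: 0.0852
grasp_force: 0.0
```

Request:
move_arm(
  offset=[
    [0.2, 0, 0],
    [0.2, 0, 0],
    [0.2, 0, 0],
  ],
  angular=[
    [0, 0, 0],
    [0, 0, 0],
    [0, 0, 0],
  ],
  hand=[0, 0, 0],
)

```text
time_s: 0.9
position: [0.4247, -0.3726, 0.1723]
tool_rot: [-3.142, 0.0, 0.397]
ft_force: [-0.3, 0.2, -0.7]
grip_width: 0.0853
grasp_force: 0.0
```

Run:
```python
from h import *
o=manip.get_obs();m=manip.camera_model("wrist");im=manip.camera("wrist")
cv2.imwrite("pics/w1.png",im[:,:,::-1]);print(o["position"],o["tool_rot"])
g=cv2.GaussianBlur(cv2.cvtColor(im,cv2.COLOR_RGB2GRAY),(5,5),1)
for c in cv2.HoughCircles(g,cv2.HOUGH_GRADIENT,1,40,param1=100,param2=25,minRadius=15,maxRadius=35)[0][:3]:
    print(c,np.round(ray(m,[c[:2]],.024)*1000,1))
```

```text
[ 0.42465529 -0.37259455  0.17225785] [-3.14150456e+00  3.59134492e-04  3.96569230e-01]
[317.5 187.5  21.3] [[ 427.  -373.9   24. ]]
[79.5 69.5 27.2] [[ 445.5 -138.3   24. ]]
```

View pics/w1.png

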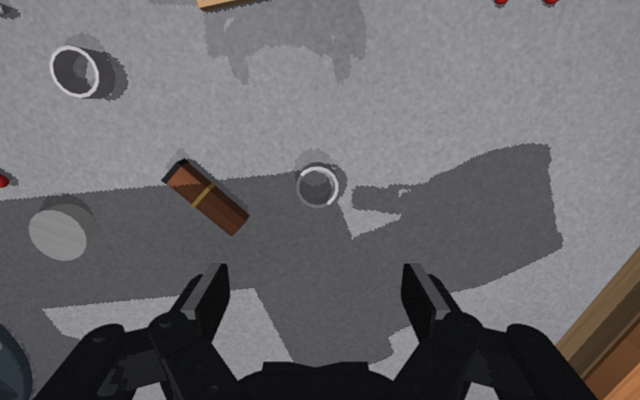

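The wrist picture shows the ring at (318,187), under the gripper, and the clamp clear of the fingers. Descending.

Request:
move_arm(
  offset=[
    [0.03, 0.04, 0.9],
    [0.03, 0.04, 1.8],
    [0.03, 0.04, 2.6],
    [0.03, 0.04, 3.1],
    [0.03, 0.04, 3.36],
  ],
  angular=[
    [0, 0, 0],
    [0, 0, 0],
    [0, 0, 0],
    [0, 0, 0],
    [0, 0, 0],
  ],
  hand=[0.2, 0.2, 0.2, 0.2, 0.2],
  force=40,
)

```text
time_s: 1.45
position: [0.4257, -0.3736, 0.0024]
tool_rot: [-3.139, 0.001, 0.395]
ft_force: [-0.2, 0.7, -0.1]
grip_width: 0.0682
grasp_force: 0.0
```

Request:
move_arm(
  offset=[
    [0, 0, 0],
    [0, 0, 0],
    [0, 0, 0],
    [0, 0, 0],
    [0, 0, 0],
  ],
  angular=[
    [0, 0, 0],
    [0, 0, 0],
    [0, 0, 0],
    [0, 0, 0],
    [0, 0, 0],
  ],
  hand=[0.2, 0.9, 0.9, 0.9, 0.9],
  force=40,
)

```text
time_s: 1.95
position: [0.4281, -0.3743, 0.0062]
tool_rot: [3.139, -0.001, 0.397]
ft_force: [-2.6, -1.4, 5.1]
grip_width: 0.0432
grasp_force: 39.9
```

Run:
```python
from h import *
o=manip.get_obs();print(o["position"],o["grip_width"],o["grasp_force"],o["ft_force"])
cv2.imwrite("pics/w2.png",manip.camera("wrist")[:,:,::-1])
```

```text
[ 0.42805482 -0.37434043  0.00623728] 0.043183215271618544 39.88910273183137 [-2.57610984 -1.41651154  5.07632219]
```

View pics/w2.png

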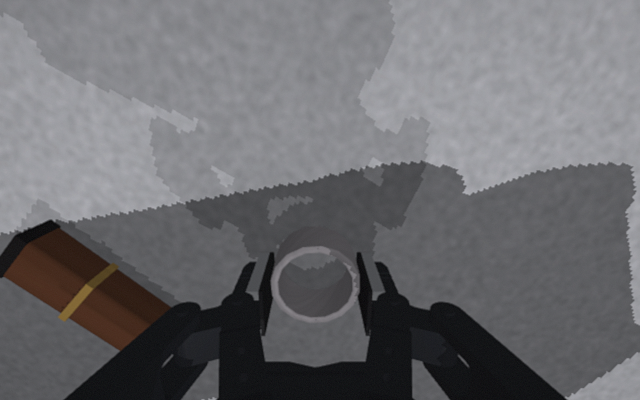

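The ring (at 315,285) is held squarely, with the clamp untouched. Lifting and carrying to the dish.

Request:
move_arm(
  offset=[
    [0, 0, -0.5],
    [0, 0, -1.2],
    [0.3, -0.4, -1.8],
    [0.9, -1.1, -2],
    [1.5, -1.9, -2],
  ],
  angular=[
    [0, 0, 0],
    [0, 0, 0],
    [0, 0, 0],
    [0, 0, 0],
    [0, 0, 0],
  ],
  hand=[0.9, 0.9, 0.9, 0.9, 0.9],
)

```text
time_s: 2.5
position: [0.4615, -0.2569, 0.1075]
tool_rot: [3.136, -0.003, 0.395]
ft_force: [1.3, -0.5, -0.8]
grip_width: 0.0423
grasp_force: 40.9
```

Request:
move_arm(
  offset=[
    [0.6, -0.78, 0],
    [1.2, -1.55, 0],
    [1.8, -2.3, 0],
    [2.4, -3.1, 0],
    [3, -3.9, 0],
  ],
  angular=[
    [0, 0, 0],
    [0, 0, 0],
    [0, 0, 0],
    [0, 0, 0],
    [0, 0, 0],
  ],
  hand=[0.9, 0.9, 0.9, 0.9, 0.9],
)

```text
time_s: 3.0
position: [0.5237, -0.017, 0.1058]
tool_rot: [3.14, -0.002, 0.397]
ft_force: [0.6, -0.6, 0.4]
grip_width: 0.0428
grasp_force: 40.9
```

Request:
move_arm(
  offset=[
    [0.6, -0.78, 0],
    [1.2, -1.55, 0],
    [1.8, -2.3, 0],
    [2.4, -3.1, 0],
    [3, -3.7, 0],
  ],
  angular=[
    [0, 0, 0],
    [0, 0, 0],
    [0, 0, 0],
    [0, 0, 0],
    [0, 0, 0],
  ],
  hand=[0.9, 0.9, 0.9, 0.9, 0.9],
)

```text
time_s: 3.5
position: [0.5901, 0.2125, 0.1059]
tool_rot: [3.141, -0.002, 0.398]
ft_force: [0.1, -0.6, -0.1]
grip_width: 0.0427
grasp_force: 40.9
```

Request:
move_arm(
  offset=[
    [0.3, -0.2, 0],
    [0.3, -0.2, 0],
    [0.3, -0.2, 0],
  ],
  angular=[
    [0, 0, 0],
    [0, 0, 0],
    [0, 0, 0],
  ],
  hand=[0.9, 0.9, 0.9],
)

```text
time_s: 3.8
position: [0.5997, 0.2245, 0.105]
tool_rot: [3.141, -0.001, 0.397]
ft_force: [0.1, -0.3, -0.2]
grip_width: 0.0424
grasp_force: 40.9
```

Run:
```python
from h import *
go([.5996,.2296,.0112],.397)
m=manip.camera_model("wrist");im=manip.camera("wrist");o=manip.get_obs();print(o["position"],o["grip_width"])
cv2.imwrite("pics/w3.png",im[:,:,::-1])
```

```text
off [ 0.036 -0.096  1.876] ang [ 0.   -0.01  0.  ] j6 1.46 t 3.8
[0.5996223  0.22398727 0.10489967] 0.04270837242821617
```

View pics/w3.png

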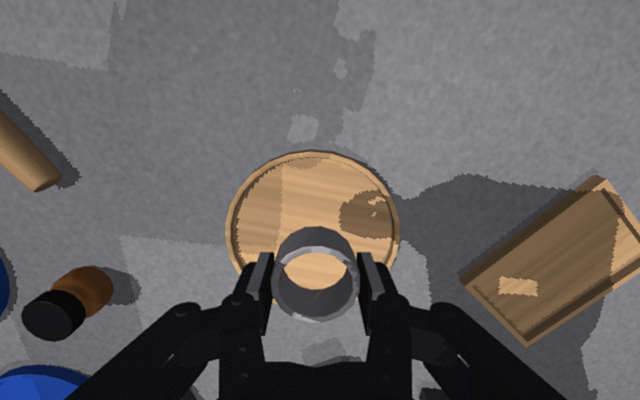

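The wrist view shows the dish (314,225) below and the ring held level; lowering in stages.

Request:
move_arm(
  offset=[
    [0.04, -0.1, 0.5],
    [0.04, -0.1, 1.1],
    [0.04, -0.1, 1.5],
    [0.04, -0.1, 1.7],
    [0.04, -0.1, 1.76],
  ],
  angular=[
    [0, 0, 0],
    [0, 0, 0],
    [0, 0, 0],
    [0, 0, 0],
    [0, 0, 0],
  ],
  hand=[0.9, 0.9, 0.9, 0.9, 0.9],
)

```text
time_s: 4.35
position: [0.5994, 0.2292, 0.0159]
tool_rot: [-3.142, 0.001, 0.396]
ft_force: [0.1, 0.6, -0.4]
grip_width: 0.0429
grasp_force: 40.9
```

Request:
move_arm(
  offset=[
    [0, 0, 0.02],
    [0, 0, 0.04],
    [0, 0, 0.06],
    [0, 0, 0.08],
    [0, 0, 0.08],
  ],
  angular=[
    [0, 0, 0],
    [0, 0, 0],
    [0, 0, 0],
    [0, 0, 0],
    [0, 0, 0],
  ],
  hand=[0.9, 0.9, 0.9, 0.9, 0.9],
)

```text
time_s: 4.85
position: [0.5998, 0.2301, 0.0124]
tool_rot: [3.142, -0.0, 0.397]
ft_force: [-0.4, -0.0, 0.6]
grip_width: 0.0426
grasp_force: 40.9
```

Request:
move_arm(
  offset=[
    [0, 0, 0.02],
    [0, 0, 0.03],
    [0, 0, 0.04],
  ],
  angular=[
    [0, 0, 0],
    [0, 0, 0],
    [0, 0, 0],
  ],
  hand=[0.9, 0.9, 0.9],
)

```text
time_s: 5.15
position: [0.5999, 0.2302, 0.0112]
tool_rot: [3.142, -0.0, 0.397]
ft_force: [-5.7, -2.6, 14.4]
grip_width: 0.0425
grasp_force: 42.1
```

Contact at the expected height. Release, retreat, and head for the second ring.

Request:
move_arm(
  offset=[
    [0, 0, 0],
    [0, 0, 0],
    [0, 0, 0],
    [0, 0, -0.3],
    [0, 0, -1],
  ],
  angular=[
    [0, 0, 0],
    [0, 0, 0],
    [0, 0, 0],
    [0, 0, 0],
    [0, 0, 0],
  ],
  hand=[0.25, 0.25, 0.25, 0.25, 0.2],
)

```text
time_s: 5.65
position: [0.5982, 0.2296, 0.0591]
tool_rot: [-3.141, 0.005, 0.397]
ft_force: [-0.3, -0.6, 0.6]
grip_width: 0.0686
grasp_force: 0.0
```

Run:
```python
from h import *
go([.443,-.136,.15],.397)
```

```text
off [-5.697  5.543 -1.794] ang [-0.01  0.05 -0.  ] j6 1.47 t 5.65
```

Request:
move_arm(
  offset=[
    [0, 0, -0.9],
    [-0.6, 0.6, -1.6],
    [-1.3, 1.25, -1.8],
    [-2, 1.9, -1.8],
    [-2.7, 2.6, -1.8],
  ],
  angular=[
    [0, 0, 0],
    [0, 0, 0],
    [0, 0, 0],
    [0, 0, 0],
    [0, 0, 0],
  ],
  hand=[0.2, 0.2, 0.2, 0.2, 0.2],
)

```text
time_s: 6.15
position: [0.5249, 0.0571, 0.1519]
tool_rot: [3.141, -0.002, 0.398]
ft_force: [1.3, -1.2, -0.4]
grip_width: 0.0682
grasp_force: 0.0
```

Request:
move_arm(
  offset=[
    [-0.7, 0.7, 0],
    [-1.4, 1.4, 0],
    [-2.1, 2.1, 0],
    [-2.8, 2.7, 0],
    [-3, 2.95, 0],
  ],
  angular=[
    [0, 0, 0],
    [0, 0, 0],
    [0, 0, 0],
    [0, 0, 0],
    [0, 0, 0],
  ],
  hand=[0.2, 0.2, 0.2, 0.2, 0.2],
)

```text
time_s: 6.65
position: [0.4427, -0.1383, 0.1513]
tool_rot: [3.141, -0.0, 0.394]
ft_force: [0.6, -0.4, -0.1]
grip_width: 0.0684
grasp_force: 0.0
```

Request:
move_arm(
  offset=[
    [0, 0, 0],
    [0, 0, 0],
  ],
  angular=[
    [0, 0, 0],
    [0, 0, 0],
  ],
  hand=[0.2, 0.2],
)

```text
time_s: 6.85
position: [0.4445, -0.1355, 0.1509]
tool_rot: [3.141, -0.001, 0.396]
ft_force: [-0.2, 0.8, 1.7]
grip_width: 0.0681
grasp_force: 0.0
```

Run:
```python
from h import *
o=manip.get_obs();m=manip.camera_model("wrist");im=manip.camera("wrist")
cv2.imwrite("pics/w4.png",im[:,:,::-1]);print(o["position"],o["tool_rot"])
g=cv2.GaussianBlur(cv2.cvtColor(im,cv2.COLOR_RGB2GRAY),(5,5),1)
for c in cv2.HoughCircles(g,cv2.HOUGH_GRADIENT,1,40,param1=100,param2=25,minRadius=15,maxRadius=35)[0][:3]:
    p=ray(m,[c[:2]],.024)[0];print(c,np.round(p*1000,1))
    if np.hypot(*(p[:2]-[.443,-.136]))<.02: go([p[0],p[1],.005],.397)
```

```text
[ 0.44454866 -0.1355233   0.15093915] [ 3.14103722e+00 -7.89444110e-04  3.95972960e-01]
[311.5 196.5  22.3] [ 442.4 -132.6   24. ]
off [-0.025 -0.063  2.915] ang [ 0.   -0.01  0.  ] j6 0.78 t 6.9
```

Request:
move_arm(
  offset=[
    [-0.02, -0.05, 0.9],
    [-0.02, -0.05, 1.7],
    [-0.02, -0.05, 2.3],
    [-0.02, -0.05, 2.7],
    [-0.02, -0.05, 2.88],
  ],
  angular=[
    [0, 0, 0],
    [0, 0, 0],
    [0, 0, 0],
    [0, 0, 0],
    [0, 0, 0],
  ],
  hand=[0.2, 0.2, 0.2, 0.2, 0.2],
)

```text
time_s: 7.4
position: [0.4421, -0.1324, 0.0047]
tool_rot: [-3.14, 0.002, 0.398]
ft_force: [0.6, -0.1, 0.6]
grip_width: 0.0684
grasp_force: 0.0
```

Request:
move_arm(
  offset=[
    [0, 0, 0],
    [0, 0, 0],
    [0, 0, 0],
    [0, 0, 0],
    [0, 0, 0],
  ],
  angular=[
    [0, 0, 0],
    [0, 0, 0],
    [0, 0, 0],
    [0, 0, 0],
    [0, 0, 0],
  ],
  hand=[0.2, 0.9, 0.9, 0.9, 0.9],
  force=40,
)

```text
time_s: 7.9
position: [0.4432, -0.1337, 0.0077]
tool_rot: [3.14, -0.002, 0.397]
ft_force: [-1.0, 1.8, 7.2]
grip_width: 0.0429
grasp_force: 39.5
```

Run:
```python
from h import *
go([.544,.206,.012],.397)
```

```text
off [ 4.485 -5.488 -0.087] ang [ 0.02 -0.02 -0.  ] j6 0.78 t 7.9
```

Request:
move_arm(
  offset=[
    [0, 0, -0.5],
    [0, 0, -1.2],
    [0.2, -0.25, -1.8],
    [0.7, -0.9, -2],
    [1.3, -1.6, -2],
  ],
  angular=[
    [0, 0, 0],
    [0, 0, 0],
    [0, 0, 0],
    [0, 0, 0],
    [0, 0, 0],
  ],
  hand=[0.9, 0.9, 0.9, 0.9, 0.9],
)

```text
time_s: 8.4
position: [0.4727, -0.0343, 0.1091]
tool_rot: [3.139, -0.004, 0.395]
ft_force: [0.7, -0.4, -0.1]
grip_width: 0.0421
grasp_force: 41.2
```

Request:
move_arm(
  offset=[
    [0.6, -0.75, 0],
    [1.2, -1.5, 0],
    [1.8, -2.2, 0],
    [2.4, -3, 0],
    [3, -3.7, 0],
  ],
  angular=[
    [0, 0, 0],
    [0, 0, 0],
    [0, 0, 0],
    [0, 0, 0],
    [0, 0, 0],
  ],
  hand=[0.9, 0.9, 0.9, 0.9, 0.9],
)

```text
time_s: 8.9
position: [0.5385, 0.1963, 0.1075]
tool_rot: [3.141, -0.001, 0.397]
ft_force: [0.9, -0.5, -1.2]
grip_width: 0.0428
grasp_force: 41.2
```

Request:
move_arm(
  offset=[
    [0.18, -0.18, 0],
    [0.18, -0.18, 0],
    [0.18, -0.18, 0],
  ],
  angular=[
    [0, 0, 0],
    [0, 0, 0],
    [0, 0, 0],
  ],
  hand=[0.9, 0.9, 0.9],
)

```text
time_s: 9.2
position: [0.5427, 0.2048, 0.1065]
tool_rot: [3.141, 0.0, 0.397]
ft_force: [0.9, -0.7, -1.8]
grip_width: 0.0426
grasp_force: 41.2
```

Run:
```python
from h import *
go([.544,.206,.0127],.397)
im=manip.camera("wrist");o=manip.get_obs();print(o["position"],o["grip_width"])
cv2.imwrite("pics/w5.png",im[:,:,::-1])
```

```text
off [ 0.033 -0.013  1.877] ang [ 0.  0. -0.] j6 1.45 t 9.2
[0.54277067 0.20437817 0.10652062] 0.042888559800500034
```

View pics/w5.png

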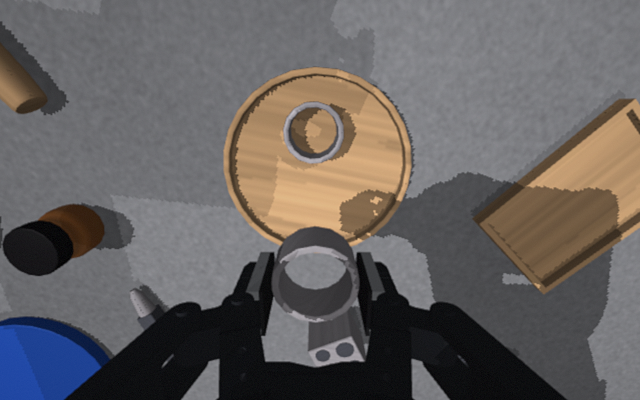

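The first ring stands in the dish at (314,132); the second is held above the near part. Lowering it.

Request:
move_arm(
  offset=[
    [0.03, 0, 0.5],
    [0.03, 0, 1.1],
    [0.03, 0, 1.5],
    [0.03, 0, 1.7],
    [0.03, 0, 1.76],
  ],
  angular=[
    [0, 0, 0],
    [0, 0, 0],
    [0, 0, 0],
    [0, 0, 0],
    [0, 0, 0],
  ],
  hand=[0.9, 0.9, 0.9, 0.9, 0.9],
)

```text
time_s: 9.75
position: [0.5442, 0.2051, 0.0178]
tool_rot: [-3.141, 0.001, 0.396]
ft_force: [-0.0, 0.3, -0.8]
grip_width: 0.0428
grasp_force: 41.2
```

Request:
move_arm(
  offset=[
    [0, 0, 0.02],
    [0, 0, 0.04],
    [0, 0, 0.06],
    [0, 0, 0.08],
    [0, 0, 0.09],
  ],
  angular=[
    [0, 0, 0],
    [0, 0, 0],
    [0, 0, 0],
    [0, 0, 0],
    [0, 0, 0],
  ],
  hand=[0.9, 0.9, 0.9, 0.9, 0.9],
)

```text
time_s: 10.25
position: [0.5446, 0.2062, 0.014]
tool_rot: [3.142, -0.0, 0.397]
ft_force: [0.5, -0.6, -0.6]
grip_width: 0.0425
grasp_force: 41.2
```

Request:
move_arm(
  offset=[
    [0, 0, 0.01],
    [0, 0, 0.02],
    [0, 0, 0.03],
    [0, 0, 0.035],
    [0, 0, 0.035],
  ],
  angular=[
    [0, 0, 0],
    [0, 0, 0],
    [0, 0, 0],
    [0, 0, 0],
    [0, 0, 0],
  ],
  hand=[0.9, 0.9, 0.9, 0.9, 0.9],
)

```text
time_s: 10.75
position: [0.5445, 0.2062, 0.0127]
tool_rot: [-3.142, -0.0, 0.397]
ft_force: [-3.8, -1.0, 7.8]
grip_width: 0.0424
grasp_force: 42.0
```

Contact again. Release, retreat and go over the first punch, turning 80°.

Request:
move_arm(
  offset=[
    [0, 0, 0],
    [0, 0, 0],
    [0, 0, 0],
    [0, 0, -0.3],
    [0, 0, -1],
  ],
  angular=[
    [0, 0, 0],
    [0, 0, 0],
    [0, 0, 0],
    [0, 0, 0],
    [0, 0, 0],
  ],
  hand=[0.3, 0.3, 0.3, 0.3, 0.3],
)

```text
time_s: 11.25
position: [0.543, 0.2057, 0.0611]
tool_rot: [-3.141, 0.005, 0.397]
ft_force: [0.4, -0.9, 0.2]
grip_width: 0.0599
grasp_force: 0.0
```

Run:
```python
from h import *
go([.456,-.012,.15],1.8)
```

```text
off [-3.297  3.343 -1.765] ang [ -0.04   0.04 -16.08] j6 1.46 t 11.25
```

Request:
move_arm(
  offset=[
    [0, 0, -0.8],
    [-0.6, 0.6, -1.5],
    [-1.2, 1.2, -1.77],
    [-1.9, 1.9, -1.77],
    [-2.6, 2.6, -1.77],
  ],
  angular=[
    [0, 0, 0],
    [0, 0, 0],
    [0, 0, 0],
    [0, 0, 0],
    [0, 0, 0],
  ],
  hand=[0.3, 0.3, 0.3, 0.3, 0.3],
)

```text
time_s: 11.75
position: [0.4743, 0.0347, 0.1521]
tool_rot: [3.141, -0.002, 0.398]
ft_force: [2.4, -0.1, -0.1]
grip_width: 0.0598
grasp_force: 0.0
```

Request:
move_arm(
  offset=[
    [-0.4, 0.4, 0],
    [-0.7, 0.75, 0],
    [-0.7, 0.75, 0],
    [-0.7, 0.75, 0],
    [-0.7, 0.75, 0],
  ],
  angular=[
    [0, 0, -1.6],
    [0, 0, -3.2],
    [0, 0, -4.8],
    [0, 0, -6.4],
    [0, 0, -8],
  ],
  hand=[0.3, 0.3, 0.3, 0.3, 0.3],
)

```text
time_s: 12.25
position: [0.4571, -0.0123, 0.1515]
tool_rot: [3.141, -0.0, 1.1]
ft_force: [-0.0, -0.6, -0.1]
grip_width: 0.0598
grasp_force: 0.0
```

Request:
move_arm(
  offset=[
    [0, 0, 0],
    [0, 0, 0],
    [0, 0, 0],
    [0, 0, 0],
    [0, 0, 0],
  ],
  angular=[
    [0, 0, -1.6],
    [0, 0, -3.2],
    [0, 0, -4.8],
    [0, 0, -6.4],
    [0, 0, -8],
  ],
  hand=[0.3, 0.3, 0.3, 0.3, 0.3],
)

```text
time_s: 12.75
position: [0.4571, -0.0121, 0.1515]
tool_rot: [3.141, 0.0, 1.799]
ft_force: [-0.5, 1.3, -0.4]
grip_width: 0.0599
grasp_force: 0.0
```

Request:
move_arm(
  offset=[
    [0, 0, 0],
    [0, 0, 0],
  ],
  angular=[
    [0, 0, 0],
    [0, 0, 0],
  ],
  hand=[0.3, 0.3],
)

```text
time_s: 12.95
position: [0.4571, -0.0121, 0.1511]
tool_rot: [3.141, 0.0, 1.789]
ft_force: [0.2, -0.9, 0.2]
grip_width: 0.0597
grasp_force: 0.0
```

```bash
cat >> h.py <<'E'
def punch(name,near):
    "dark shank near a given point: returns shank centre and axis, at mid height plane"
    m=manip.camera_model("wrist");im=manip.camera("wrist");cv2.imwrite(f"pics/{name}.png",im[:,:,::-1])
    hsv=cv2.cvtColor(im,cv2.COLOR_RGB2HSV);k=((hsv[...,2]<75)).astype(np.uint8)*255
    k=cv2.morphologyEx(k,cv2.MORPH_OPEN,np.ones((3,3)))
    for c in cv2.findContours(k,cv2.RETR_EXTERNAL,cv2.CHAIN_APPROX_NONE)[0]:
        w=ray(m,c[:,0].astype(float),.016)[:,:2]
        a,s,t=cv2.minAreaRect((w*1000).astype(np.float32))
        if cv2.contourArea(c)>300: print(c[:,0].mean(0).round(),"c",np.round(a,1),"size",np.round(s,1),"ang",round(t,1))
E
python3 - <<'E'
from h import *
o=manip.get_obs();print(o["position"],o["tool_rot"])
punch("w6",None)
E
```

```text
[ 0.45714459 -0.01208761  0.15108658] [3.14088445e+00 2.30690255e-04 1.78894145e+00]
[291. 348.] c [ 484.3 -177.4] size [663.3 201. ] ang 12.5
[133. 253.] c [ 290.7 -116.5] size [38.5 60.8] ang 53.1
[133. 152.] c [285.5 -10.5] size [95.3 10.5] ang 69.8
[ 31. 123.] c [202.5   8.1] size [91.9 60.6] ang 83.8
[174. 121.] c [319.4  18.6] size [165.   13.7] ang 86.1
[319.  35.] c [431.5 119.1] size [53.9 29. ] ang 8.6
[480.  40.] c [561.6 145.4] size [ 27.2 105. ] ang 84.0
```

View pics/w6.png

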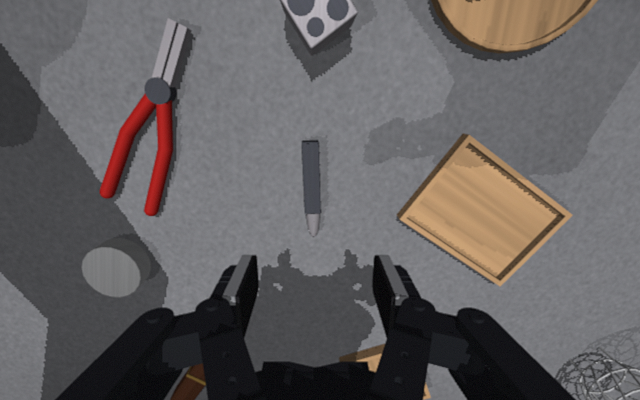

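The punch lies at (312,180), nearly aligned, tip toward the gripper at (315,236); the threshold was too low. The long tray (488,210) is in view too.

```bash
cat > shank.py <<'E'
from h import *
def rect(im,m,box,z,lo,hi,up=6):
    x0,y0,x1,y1=box;c=cv2.resize(im[y0:y1,x0:x1],None,fx=up,fy=up,interpolation=cv2.INTER_CUBIC)
    k=cv2.inRange(cv2.cvtColor(c,cv2.COLOR_BGR2HSV),lo,hi);k=cv2.morphologyEx(k,cv2.MORPH_OPEN,np.ones((9,9)))
    b=max(cv2.findContours(k,cv2.RETR_EXTERNAL,cv2.CHAIN_APPROX_NONE)[0],key=cv2.contourArea)[:,0]
    w=ray(m,(b+.5)/up-.5+[x0,y0],z)[:,:2]
    a,s,t=cv2.minAreaRect((w*1000).astype(np.float32));print("c",np.round(a,1),"size",np.round(s,1),"ang",round(t,1))
E
python3 - <<'E'
from shank import *
im=cv2.imread("pics/w6.png");m=manip.camera_model("wrist")
print(im[180,306:320].tolist(),im[180,290],im[180,340])
rect(im,m,(295,130,330,245),.016,(0,0,0),(180,255,88))
rect(im,m,(390,130,580,290),.013,(8,60,60),(25,255,255))
print(np.round(ray(m,[[310,140],[315,236]],.016)*1000,1))
E
```

```text
[[84, 76, 74], [83, 75, 74], [80, 74, 72], [82, 76, 73], [80, 72, 70], [80, 73, 71], [82, 74, 72], [82, 73, 72], [81, 73, 72], [80, 72, 70], [81, 74, 72], [80, 72, 70], [79, 71, 70], [77, 72, 70]] [131 126 125] [132 127 126]
c [451.    1.4] size [16.5 71.9] ang 14.3
c [6.263e+02 4.000e-01] size [100.5 145.3] ang 68.5
[[442.4  35.8  16. ]
 [467.4 -56.2  16. ]]
```

Run:
```python
from h import *
go([.4523,-.0034,.006],1.82)
```

```text
off [ 0.191 -0.058  2.899] ang [ 0.01  0.   -0.35] j6 -0.35 t 13.0
```

Request:
move_arm(
  offset=[
    [0.19, -0.06, 0.8],
    [0.19, -0.06, 1.6],
    [0.19, -0.06, 2.3],
    [0.19, -0.06, 2.7],
    [0.19, -0.06, 2.9],
  ],
  angular=[
    [0, 0, -0.35],
    [0, 0, -0.35],
    [0, 0, -0.35],
    [0, 0, -0.35],
    [0, 0, -0.35],
  ],
  hand=[0.5, 0.5, 0.5, 0.5, 0.5],
)

```text
time_s: 13.5
position: [0.4513, -0.0034, 0.004]
tool_rot: [-3.139, -0.001, 1.821]
ft_force: [-0.2, 0.1, 0.9]
grip_width: 0.0423
grasp_force: 0.0
```

Request:
move_arm(
  offset=[
    [0, 0, 0],
    [0, 0, 0],
    [0, 0, 0],
    [0, 0, 0],
    [0, 0, 0],
  ],
  angular=[
    [0, 0, 0],
    [0, 0, 0],
    [0, 0, 0],
    [0, 0, 0],
    [0, 0, 0],
  ],
  hand=[0.5, 1, 1, 1, 1],
  force=40,
)

```text
time_s: 14.0
position: [0.4528, -0.0036, 0.0067]
tool_rot: [3.14, 0.001, 1.823]
ft_force: [-1.6, -0.8, 6.4]
grip_width: 0.0146
grasp_force: 39.5
```

Run:
```python
from h import *
o=manip.get_obs();print(o["position"],o["tool_rot"])
t=np.radians(158.5);c=np.array([.6275,.001]);n=np.array([-np.sin(t),np.cos(t)])
for s in(1,-1):
    print(s,np.round(c+s*.0185*n,4))
# punch A: tip along tool -x; want origin at tray centre: grasp point is 8mm behind origin
tip=np.array([np.cos(t+np.pi),np.sin(t+np.pi)])
g=c+.0185*n-.008*tip;h=c-.0185*n-.008*tip
print(g,h);go([*(g if g[0]>h[0] else h),.1],t)
```

```text
[ 0.45277616 -0.00355987  0.00672544] [3.13963108e+00 7.53461587e-04 1.82328992e+00]
1 [ 0.6207 -0.0162]
-1 [0.6343 0.0182]
[ 0.61327639 -0.01328072] [0.62683693 0.02114473]
off [-0.393  3.498 -1.858] ang [  0.02   0.02 -10.81] j6 -0.36 t 14.0
```

Request:
move_arm(
  offset=[
    [0, 0, -0.5],
    [0, 0, -1.2],
    [0, 0.5, -1.8],
    [-0.1, 1.2, -1.86],
    [-0.2, 1.9, -1.86],
  ],
  angular=[
    [0, 0, 0],
    [0, 0, 0],
    [0, 0, 0],
    [0, 0, 0],
    [0, 0, 0],
  ],
  hand=[1, 1, 1, 1, 1],
)

```text
time_s: 14.5
position: [0.5484, 0.0108, 0.1011]
tool_rot: [3.138, 0.001, 1.823]
ft_force: [0.4, -0.7, -1.4]
grip_width: 0.0146
grasp_force: 39.7
```

Request:
move_arm(
  offset=[
    [-0.1, 0.7, 0],
    [-0.2, 1.3, 0],
    [-0.2, 1.6, 0],
    [-0.2, 1.6, 0],
    [-0.2, 1.6, 0],
  ],
  angular=[
    [0, 0, -1.2],
    [0, 0, -2.5],
    [0, 0, -4],
    [0, 0, -5.5],
    [0, 0, -7],
  ],
  hand=[1, 1, 1, 1, 1],
)

```text
time_s: 15.0
position: [0.6267, 0.0211, 0.099]
tool_rot: [3.141, 0.0, 2.44]
ft_force: [0.4, 0.6, -1.2]
grip_width: 0.0145
grasp_force: 39.7
```

Request:
move_arm(
  offset=[
    [0, 0, 0],
    [0, 0, 0],
    [0, 0, 0],
    [0, 0, 0],
    [0, 0, 0],
  ],
  angular=[
    [0, 0, -1.3],
    [0, 0, -2.6],
    [0, 0, -3.8],
    [0, 0, -3.8],
    [0, 0, -3.8],
  ],
  hand=[1, 1, 1, 1, 1],
)

```text
time_s: 15.5
position: [0.6265, 0.0209, 0.099]
tool_rot: [3.141, 0.001, 2.763]
ft_force: [-0.4, -0.0, -2.0]
grip_width: 0.0149
grasp_force: 39.7
```

Run:
```python
from h import *
go([.6268,.0211,.012],np.radians(158.5))
im=manip.camera("wrist");o=manip.get_obs();print(o["position"],o["tool_rot"],o["grip_width"])
cv2.imwrite("pics/w7.png",im[:,:,::-1])
```

```text
off [-0.004  0.005  1.741] ang [ 0.    0.01 -0.04] j6 -1.23 t 15.5
[0.62648742 0.02092285 0.09890123] [3.14142983e+00 3.67384851e-04 2.76305169e+00] 0.01504376034025329
```

View pics/w7.png

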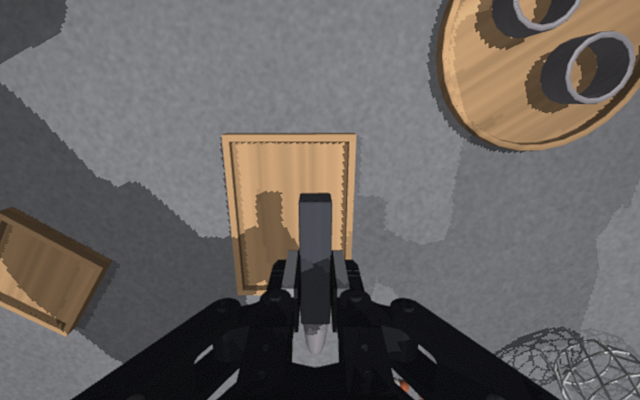

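The punch (316,265) is parallel to the tray, over its right half; both rings are visible standing in the dish. Lowering.

Request:
move_arm(
  offset=[
    [0, 0, 0.5],
    [0, 0, 1.0],
    [0, 0, 1.4],
    [0, 0, 1.6],
    [0, 0, 1.66],
  ],
  angular=[
    [0, 0, 0],
    [0, 0, 0],
    [0, 0, 0],
    [0, 0, 0],
    [0, 0, 0],
  ],
  hand=[1, 1, 1, 1, 1],
)

```text
time_s: 16.05
position: [0.6261, 0.021, 0.0147]
tool_rot: [-3.141, -0.001, 2.765]
ft_force: [-0.2, -0.0, -1.6]
grip_width: 0.0149
grasp_force: 39.7
```

Request:
move_arm(
  offset=[
    [0, 0, 0.02],
    [0, 0, 0.04],
    [0, 0, 0.05],
    [0, 0, 0.06],
    [0, 0, 0.06],
  ],
  angular=[
    [0, 0, 0],
    [0, 0, 0],
    [0, 0, 0],
    [0, 0, 0],
    [0, 0, 0],
  ],
  hand=[1, 1, 1, 1, 1],
)

```text
time_s: 16.55
position: [0.6266, 0.0209, 0.0128]
tool_rot: [3.141, 0.0, 2.766]
ft_force: [-0.5, 0.4, -2.0]
grip_width: 0.0147
grasp_force: 39.7
```

Request:
move_arm(
  offset=[
    [0, 0, 0.01],
    [0, 0, 0.02],
    [0, 0, 0.03],
    [0, 0, 0.035],
  ],
  angular=[
    [0, 0, 0],
    [0, 0, 0],
    [0, 0, 0],
    [0, 0, 0],
  ],
  hand=[1, 1, 1, 1],
)

```text
time_s: 16.95
position: [0.6266, 0.0209, 0.0118]
tool_rot: [-3.142, 0.0, 2.766]
ft_force: [-5.3, 0.3, 13.0]
grip_width: 0.0147
grasp_force: 41.4
```

Request:
move_arm(
  offset=[
    [0, 0, 0],
    [0, 0, 0],
    [0, 0, -0.2],
    [0, 0, -0.7],
    [0, 0, -1.5],
  ],
  angular=[
    [0, 0, 0],
    [0, 0, 0],
    [0, 0, 0],
    [0, 0, 0],
    [0, 0, 0],
  ],
  hand=[0.7, 0.7, 0.7, 0.7, 0.6],
)

```text
time_s: 17.45
position: [0.6252, 0.021, 0.0852]
tool_rot: [-3.14, -0.004, 2.766]
ft_force: [-0.8, 0.6, 0.5]
grip_width: 0.0343
grasp_force: 0.0
```

Run:
```python
from h import *
o=manip.get_obs();r=R.from_euler("xyz",o["tool_rot"]);t=R.from_euler("xyz",[np.pi,0,np.radians(46)])
print(r.inv().apply(np.array([.365,.292,.15])-o["position"])/.05,(r.inv()*t).as_rotvec(degrees=True)/5,o["grip_width"])
```

```text
[ 6.83496729  3.13219599 -1.27455971] [-4.97214892e-02 -1.31325621e-02  2.24960198e+01] 0.03433552635747372
```

Request:
move_arm(
  offset=[
    [0, 0, -0.7],
    [0.7, 0.3, -1.2],
    [1.5, 0.7, -1.27],
    [2.4, 1.1, -1.27],
    [3.3, 1.5, -1.27],
  ],
  angular=[
    [0, 0, 0],
    [0, 0, 0],
    [0, 0, 0],
    [0, 0, 0],
    [0, 0, 0],
  ],
  hand=[0.4, 0.4, 0.4, 0.4, 0.4],
)

```text
time_s: 17.95
position: [0.4993, 0.1522, 0.1502]
tool_rot: [3.141, 0.001, 2.765]
ft_force: [1.2, 0.4, -0.3]
grip_width: 0.0512
grasp_force: 0.0
```

Request:
move_arm(
  offset=[
    [0.8, 0.4, 0],
    [1.6, 0.8, 0],
    [2.4, 1.1, 0],
    [3.1, 1.4, 0],
    [3.5, 1.63, 0],
  ],
  angular=[
    [0, 0, 1.4],
    [0, 0, 2.8],
    [0, 0, 4.2],
    [0, 0, 5.6],
    [0, 0, 7],
  ],
  hand=[0.4, 0.4, 0.4, 0.4, 0.4],
)

```text
time_s: 18.45
position: [0.3656, 0.2925, 0.1499]
tool_rot: [3.141, -0.0, 2.152]
ft_force: [0.3, -0.2, -0.7]
grip_width: 0.0513
grasp_force: 0.0
```

Request:
move_arm(
  offset=[
    [0, 0, 0],
    [0, 0, 0],
    [0, 0, 0],
    [0, 0, 0],
    [0, 0, 0],
  ],
  angular=[
    [0, 0, 1.6],
    [0, 0, 3.2],
    [0, 0, 4.8],
    [0, 0, 6.4],
    [0, 0, 8],
  ],
  hand=[0.4, 0.4, 0.4, 0.4, 0.4],
)

```text
time_s: 18.95
position: [0.3676, 0.2913, 0.1499]
tool_rot: [3.141, -0.0, 1.451]
ft_force: [0.5, 0.8, -0.4]
grip_width: 0.0512
grasp_force: 0.0
```

Request:
move_arm(
  offset=[
    [0, 0, 0],
    [0, 0, 0],
    [0, 0, 0],
    [0, 0, 0],
    [0, 0, 0],
  ],
  angular=[
    [0, 0, 1.6],
    [0, 0, 3.2],
    [0, 0, 4.8],
    [0, 0, 6.4],
    [0, 0, 7.5],
  ],
  hand=[0.4, 0.4, 0.4, 0.4, 0.4],
)

```text
time_s: 19.45
position: [0.3677, 0.2913, 0.1499]
tool_rot: [3.141, -0.001, 0.797]
ft_force: [-0.6, -0.0, -1.1]
grip_width: 0.0511
grasp_force: 0.0
```

Run:
```python
from shank import *
o=manip.get_obs();print(o["position"],o["tool_rot"])
m=manip.camera_model("wrist");im=manip.camera("wrist")[:,:,::-1].copy();cv2.imwrite("pics/w8.png",im)
K=m["intrinsics"];T=m["cam_to_world"];p=T[:3,:3].T@(np.array([.365,.292,.016])-T[:3,3]);print(K@p/p[2])
```

```text
[0.3676761  0.29130245 0.14989865] [ 3.14143817e+00 -8.02396523e-04  7.97094395e-01]
[312.5627902  194.85790897   1.        ]
```

View pics/w8.png

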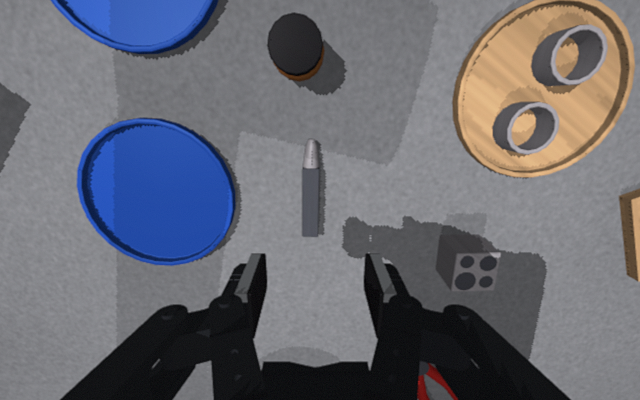

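The punch lies at (312,190), tip up in the image, aligned with the tool. The blue dish edge (237,200) and the jar (297,45) are both clear. Fitting the shank.

Run:
```python
from shank import *
im=cv2.imread("pics/w8.png");m=manip.camera_model("wrist")
print(im[200,296:326:2].max(1))
rect(im,m,(295,165,330,245),.016,(0,0,0),(180,255,100))
rect(im,m,(297,132,326,245),.016,(0,0,0),(180,255,100))
```

```text
[147 141 141  98  94  92  93  94  92  94  95  70  77  83  82]
c [360.7 286.5] size [72.7 21.8] ang 44.6
c [368.8 294.3] size [95.2 22.1] ang 44.6
```

Run:
```python
from shank import *
im=cv2.imread("pics/w8.png");m=manip.camera_model("wrist")
rect(im,m,(295,165,330,245),.016,(0,0,87),(180,255,104))
print(ray(m,[[310.5,202.5]],.016)*1000)
go([.3622,.2921,.006],.78)
```

```text
c [356.7 287.8] size [69.2 14.7] ang 44.6
[[358.15918195 287.93969905  16.        ]]
off [-0.068 -0.09   2.878] ang [ 0.   -0.01  0.15] j6 1.35 t 19.5
```

Request:
move_arm(
  offset=[
    [-0.08, -0.09, 0.8],
    [-0.08, -0.09, 1.6],
    [-0.08, -0.09, 2.3],
    [-0.08, -0.09, 2.7],
    [-0.08, -0.09, 2.88],
  ],
  angular=[
    [0, 0, 0.15],
    [0, 0, 0.15],
    [0, 0, 0.15],
    [0, 0, 0.15],
    [0, 0, 0.15],
  ],
  hand=[0.5, 0.5, 0.5, 0.5, 0.5],
)

```text
time_s: 20.0
position: [0.361, 0.2911, 0.004]
tool_rot: [-3.141, 0.002, 0.791]
ft_force: [-0.9, 0.4, -0.4]
grip_width: 0.0425
grasp_force: 0.0
```

Request:
move_arm(
  offset=[
    [0, 0, 0],
    [0, 0, 0],
    [0, 0, 0],
    [0, 0, 0],
    [0, 0, 0],
  ],
  angular=[
    [0, 0, 0],
    [0, 0, 0],
    [0, 0, 0],
    [0, 0, 0],
    [0, 0, 0],
  ],
  hand=[0.5, 1, 1, 1, 1],
  force=40,
)

```text
time_s: 20.5
position: [0.3623, 0.2919, 0.0066]
tool_rot: [3.141, -0.002, 0.79]
ft_force: [-0.6, 0.2, 5.9]
grip_width: 0.0143
grasp_force: 39.3
```

Run:
```python
from h import *
o=manip.get_obs();print(o["position"],o["tool_rot"])
t=np.radians(-21.5);c=np.array([.6275,.001])
tip=np.array([np.cos(t),np.sin(t)]);n=np.array([-tip[1],tip[0]])
g=c-.0185*n-.008*tip;print(g);go([*g,.1],t)
```

```text
[0.36225749 0.29192289 0.00658679] [ 3.14108353e+00 -2.27110480e-03  7.89757728e-01]
[ 0.61327639 -0.01328072]
off [-0.796  7.864 -1.866] ang [-1.000e-02 -3.000e-02  1.335e+01] j6 1.36 t 20.5
```

Request:
move_arm(
  offset=[
    [0, 0, -0.5],
    [0, 0, -1.2],
    [0, 0.6, -1.8],
    [-0.1, 1.4, -1.87],
    [-0.2, 2.2, -1.87],
  ],
  angular=[
    [0, 0, 0],
    [0, 0, 0],
    [0, 0, 0],
    [0, 0, 0],
    [0, 0, 0],
  ],
  hand=[1, 1, 1, 1, 1],
)

```text
time_s: 21.0
position: [0.4341, 0.2064, 0.1011]
tool_rot: [3.14, -0.004, 0.791]
ft_force: [0.5, -0.4, -1.9]
grip_width: 0.0148
grasp_force: 39.6
```

Request:
move_arm(
  offset=[
    [-0.1, 0.8, 0],
    [-0.2, 1.6, 0],
    [-0.3, 2.5, 0],
    [-0.4, 3.3, 0],
    [-0.5, 4.1, 0],
  ],
  angular=[
    [0, 0, 0],
    [0, 0, 0],
    [0, 0, 0],
    [0, 0, 0],
    [0, 0, 0],
  ],
  hand=[1, 1, 1, 1, 1],
)

```text
time_s: 21.5
position: [0.5616, 0.0432, 0.0998]
tool_rot: [3.141, -0.001, 0.789]
ft_force: [0.2, 0.8, -1.6]
grip_width: 0.015
grasp_force: 39.6
```

Request:
move_arm(
  offset=[
    [-0.05, 0.7, 0],
    [-0.1, 1.2, 0],
    [-0.1, 1.56, 0],
    [-0.1, 1.56, 0],
    [-0.1, 1.56, 0],
  ],
  angular=[
    [0, 0, 1.2],
    [0, 0, 2.5],
    [0, 0, 4],
    [0, 0, 5.5],
    [0, 0, 7],
  ],
  hand=[1, 1, 1, 1, 1],
)

```text
time_s: 22.0
position: [0.6127, -0.0142, 0.0996]
tool_rot: [3.141, -0.001, 0.173]
ft_force: [0.4, 0.1, -1.0]
grip_width: 0.0147
grasp_force: 39.6
```

Request:
move_arm(
  offset=[
    [0, 0, 0],
    [0, 0, 0],
    [0, 0, 0],
    [0, 0, 0],
    [0, 0, 0],
  ],
  angular=[
    [0, 0, 1.5],
    [0, 0, 3],
    [0, 0, 4.5],
    [0, 0, 6],
    [0, 0, 6.4],
  ],
  hand=[1, 1, 1, 1, 1],
)

```text
time_s: 22.5
position: [0.6125, -0.0137, 0.0998]
tool_rot: [-3.141, -0.001, -0.384]
ft_force: [0.3, 0.3, -1.3]
grip_width: 0.0145
grasp_force: 39.6
```

Request:
move_arm(
  offset=[
    [0, 0, 0],
    [0, 0, 0],
  ],
  angular=[
    [0, 0, 0],
    [0, 0, 0],
  ],
  hand=[1, 1],
)

```text
time_s: 22.7
position: [0.6125, -0.0137, 0.0994]
tool_rot: [-3.141, -0.001, -0.378]
ft_force: [0.9, -0.1, -2.3]
grip_width: 0.0148
grasp_force: 39.6
```

Run:
```python
from h import *
go([.6133,-.0133,.012],np.radians(-21.5))
im=manip.camera("wrist");o=manip.get_obs();print(o["position"],o["tool_rot"],o["grip_width"])
cv2.imwrite("pics/w9.png",im[:,:,::-1])
```

```text
off [ 0.011 -0.012  1.748] ang [-0.   -0.01 -0.04] j6 1.85 t 22.7
[ 0.61245235 -0.01367979  0.09923328] [-3.14143455e+00 -5.23424389e-04 -3.78489213e-01] 0.01455236930663418
```

View pics/w9.png

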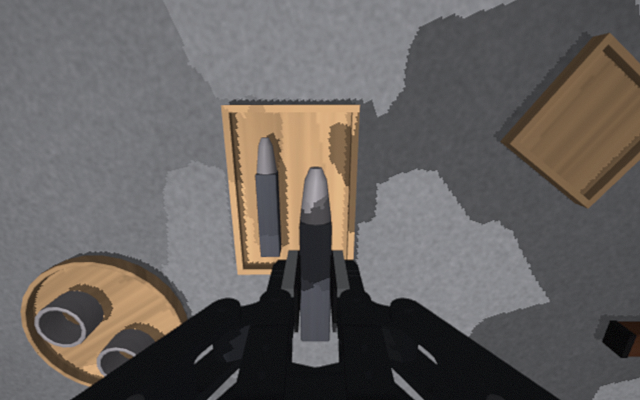

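The first punch lies flat in the tray at (268,200), and the second is above the right half with the same tip direction. Lowering.

Request:
move_arm(
  offset=[
    [0.01, -0.01, 0.5],
    [0.01, -0.01, 1.0],
    [0.01, -0.01, 1.4],
    [0.01, -0.01, 1.6],
    [0.01, -0.01, 1.68],
  ],
  angular=[
    [0, 0, 0],
    [0, 0, 0],
    [0, 0, 0],
    [0, 0, 0],
    [0, 0, 0],
  ],
  hand=[1, 1, 1, 1, 1],
)

```text
time_s: 23.25
position: [0.6128, -0.0134, 0.0141]
tool_rot: [3.141, 0.001, -0.379]
ft_force: [-0.0, -0.3, -0.1]
grip_width: 0.0146
grasp_force: 39.6
```

Request:
move_arm(
  offset=[
    [0, 0, 0.02],
    [0, 0, 0.035],
    [0, 0, 0.05],
    [0, 0, 0.06],
    [0, 0, 0.07],
  ],
  angular=[
    [0, 0, 0],
    [0, 0, 0],
    [0, 0, 0],
    [0, 0, 0],
    [0, 0, 0],
  ],
  hand=[1, 1, 1, 1, 1],
)

```text
time_s: 23.75
position: [0.6133, -0.0134, 0.0116]
tool_rot: [-3.141, -0.001, -0.38]
ft_force: [-2.0, -0.0, 8.8]
grip_width: 0.0143
grasp_force: 40.8
```

Contact. Release and go over the block.

Request:
move_arm(
  offset=[
    [0, 0, 0],
    [0, 0, 0],
    [0, 0, -0.2],
    [0, 0, -0.7],
    [0, 0, -1.5],
  ],
  angular=[
    [0, 0, 0],
    [0, 0, 0],
    [0, 0, 0],
    [0, 0, 0],
    [0, 0, 0],
  ],
  hand=[0.72, 0.72, 0.72, 0.72, 0.6],
)

```text
time_s: 24.25
position: [0.6118, -0.0133, 0.0859]
tool_rot: [3.141, 0.003, -0.38]
ft_force: [0.5, -0.3, 0.2]
grip_width: 0.0339
grasp_force: 0.0
```

Run:
```python
from h import *
print(manip.get_obs()["grip_width"]);go([.428,.129,.17],.785)
```

```text
0.03393532090864118
off [-4.476 -1.278 -1.667] ang [-1.000e-02  4.000e-02 -1.335e+01] j6 1.85 t 24.25
```

Request:
move_arm(
  offset=[
    [0, 0, -0.8],
    [-0.7, -0.2, -1.5],
    [-1.5, -0.4, -1.67],
    [-2.4, -0.7, -1.67],
    [-3.3, -0.9, -1.67],
  ],
  angular=[
    [0, 0, 0],
    [0, 0, 0],
    [0, 0, 0],
    [0, 0, 0],
    [0, 0, 0],
  ],
  hand=[0, 0, 0, 0, 0],
)

```text
time_s: 24.75
position: [0.4753, 0.0905, 0.1709]
tool_rot: [-3.141, -0.002, -0.38]
ft_force: [1.5, 0.3, 0.3]
grip_width: 0.0851
grasp_force: 0.0
```

Request:
move_arm(
  offset=[
    [-0.6, -0.2, 0],
    [-1, -0.3, 0],
    [-1.18, -0.38, 0],
    [-1.18, -0.38, 0],
    [-1.18, -0.38, 0],
  ],
  angular=[
    [0, 0, -1.3],
    [0, 0, -2.7],
    [0, 0, -4],
    [0, 0, -5.5],
    [0, 0, -7],
  ],
  hand=[0, 0, 0, 0, 0],
)

```text
time_s: 25.25
position: [0.4286, 0.1294, 0.1706]
tool_rot: [3.142, -0.001, 0.237]
ft_force: [0.7, 0.3, -0.1]
grip_width: 0.0852
grasp_force: 0.0
```

Request:
move_arm(
  offset=[
    [0, 0, 0],
    [0, 0, 0],
    [0, 0, 0],
    [0, 0, 0],
    [0, 0, 0],
  ],
  angular=[
    [0, 0, -1.6],
    [0, 0, -3.2],
    [0, 0, -4.8],
    [0, 0, -6],
    [0, 0, -6.35],
  ],
  hand=[0, 0, 0, 0, 0],
)

```text
time_s: 25.75
position: [0.4288, 0.1291, 0.1705]
tool_rot: [3.141, -0.001, 0.789]
ft_force: [0.6, 0.8, 0.5]
grip_width: 0.085
grasp_force: 0.0
```

Request:
move_arm(
  offset=[
    [0, 0, 0],
    [0, 0, 0],
  ],
  angular=[
    [0, 0, 0],
    [0, 0, 0],
  ],
  hand=[0, 0],
)

```text
time_s: 25.95
position: [0.4288, 0.1291, 0.1702]
tool_rot: [3.141, -0.001, 0.784]
ft_force: [0.8, 0.3, 0.3]
grip_width: 0.0857
grasp_force: 0.0
```

Run:
```python
from shank import *
o=manip.get_obs();print(o["position"],o["tool_rot"])
m=manip.camera_model("wrist");im=manip.camera("wrist")[:,:,::-1].copy();cv2.imwrite("pics/w10.png",im)
```

```text
[0.42879541 0.12910582 0.17020119] [ 3.14124060e+00 -5.17883307e-04  7.83970455e-01]
```

View pics/w10.png

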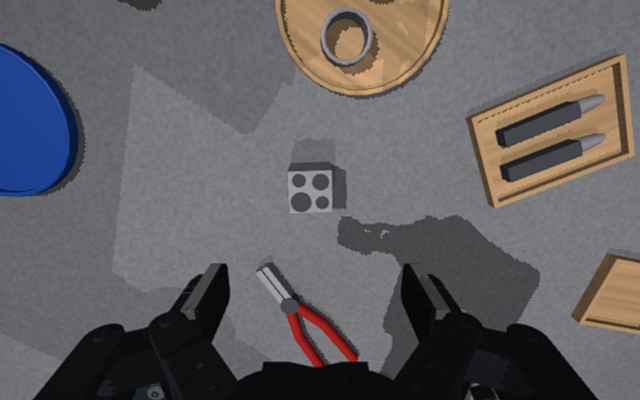

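Both punches lie side by side in the tray at (545,140). The block's top face spans (289,170)–(332,213), hollows up, and the pliers below it are clear of the fingers.

Run:
```python
from shank import *
im=cv2.imread("pics/w10.png");m=manip.camera_model("wrist")
c=np.array([[289,172],[331.5,169.5],[332.5,211.5],[291,213]]);w=ray(m,c,.042)*1000
print(w.mean(0),np.linalg.norm(np.diff(w,axis=0),axis=1),np.degrees(np.arctan2(*(w[1]-w[2])[1::-1])),np.degrees(np.arctan2(*(w[0]-w[3])[1::-1])))
rect(im,m,(283,166,338,218),.042,(0,0,145),(180,60,255))
```

```text
[428.3868252  134.05748328  42.        ] [38.82966585 40.8058253  39.66689816] 47.25429929126365 46.044867261459515
c [427.1 135.1] size [40.2 40.7] ang 46.6
```

Run:
```python
from shank import *
go([.428,.1345,.014],.82)
```

```text
off [ 0.063 -0.089  3.122] ang [ 0.   -0.   -0.41] j6 0.98 t 26.0
```

Request:
move_arm(
  offset=[
    [0.06, -0.09, 0.8],
    [0.06, -0.09, 1.6],
    [0.06, -0.09, 2.4],
    [0.06, -0.09, 2.9],
    [0.06, -0.09, 3.1],
  ],
  angular=[
    [0, 0, -0.4],
    [0, 0, -0.4],
    [0, 0, -0.4],
    [0, 0, -0.4],
    [0, 0, -0.4],
  ],
  hand=[0.1, 0.1, 0.1, 0.1, 0.1],
)

```text
time_s: 26.5
position: [0.4266, 0.1342, 0.0129]
tool_rot: [-3.14, 0.003, 0.819]
ft_force: [0.5, 0.2, -0.2]
grip_width: 0.0767
grasp_force: 0.0
```

Request:
move_arm(
  offset=[
    [0, 0, 0],
    [0, 0, 0],
    [0, 0, 0],
    [0, 0, 0],
    [0, 0, 0],
  ],
  angular=[
    [0, 0, 0],
    [0, 0, 0],
    [0, 0, 0],
    [0, 0, 0],
    [0, 0, 0],
  ],
  hand=[0.1, 0.9, 0.9, 0.9, 0.9],
  force=70,
)

```text
time_s: 27.0
position: [0.4285, 0.1346, 0.0162]
tool_rot: [3.14, -0.002, 0.82]
ft_force: [-2.0, -1.6, 10.6]
grip_width: 0.0406
grasp_force: 71.0
```

Run:
```python
from h import *
o=manip.get_obs();print(o["position"],o["tool_rot"]);go([.595,-.229,.11],np.radians(33.2))
```

```text
[0.42850794 0.13460646 0.01619082] [ 3.14028056e+00 -1.90240942e-03  8.19992503e-01]
off [-3.042  7.398 -1.872] ang [ 0.01 -0.02  2.76] j6 0.95 t 27.0
```

Request:
move_arm(
  offset=[
    [0, 0, -0.4],
    [0, 0, -1],
    [-0.2, 0.5, -1.6],
    [-0.5, 1.2, -1.87],
    [-0.8, 1.9, -1.87],
  ],
  angular=[
    [0, 0, 0],
    [0, 0, 0],
    [0, 0, 0],
    [0, 0, 0],
    [0, 0, 0],
  ],
  hand=[0.9, 0.9, 0.9, 0.9, 0.9],
)

```text
time_s: 27.5
position: [0.4712, 0.0394, 0.1109]
tool_rot: [3.138, -0.003, 0.821]
ft_force: [1.0, 0.7, -5.4]
grip_width: 0.041
grasp_force: 74.1
```

Request:
move_arm(
  offset=[
    [-0.3, 0.75, 0],
    [-0.6, 1.5, 0],
    [-0.9, 2.25, 0],
    [-1.2, 3, 0],
    [-1.5, 3.7, 0],
  ],
  angular=[
    [0, 0, 0],
    [0, 0, 0],
    [0, 0, 0],
    [0, 0, 0],
    [0, 0, 0],
  ],
  hand=[0.9, 0.9, 0.9, 0.9, 0.9],
)

```text
time_s: 28.0
position: [0.5542, -0.1424, 0.1086]
tool_rot: [3.142, -0.0, 0.82]
ft_force: [1.1, 0.7, -6.3]
grip_width: 0.0408
grasp_force: 74.0
```

Request:
move_arm(
  offset=[
    [-0.3, 0.7, 0],
    [-0.6, 1.4, 0],
    [-0.74, 1.8, 0],
    [-0.74, 1.8, 0],
    [-0.74, 1.8, 0],
  ],
  angular=[
    [0, 0, 0.9],
    [0, 0, 1.8],
    [0, 0, 2.76],
    [0, 0, 2.76],
    [0, 0, 2.76],
  ],
  hand=[0.9, 0.9, 0.9, 0.9, 0.9],
)

```text
time_s: 28.5
position: [0.5939, -0.2289, 0.108]
tool_rot: [-3.14, 0.0, 0.58]
ft_force: [-0.5, 0.2, -4.6]
grip_width: 0.0409
grasp_force: 74.0
```

Run:
```python
from h import *
go([.595,-.229,.0212],np.radians(33.2))
im=manip.camera("wrist");o=manip.get_obs();print(o["position"],o["tool_rot"],o["grip_width"],o["ft_force"])
cv2.imwrite("pics/w11.png",im[:,:,::-1])
```

```text
off [0.018 0.016 1.737] ang [-0.01  0.01  0.  ] j6 0.55 t 28.5
[ 0.59387786 -0.22840779  0.10813547] [-3.14050409e+00  4.92465281e-04  5.80486097e-01] 0.04035261080143294 [-0.12175225  0.3864198  -5.80112409]
```

View pics/w11.png

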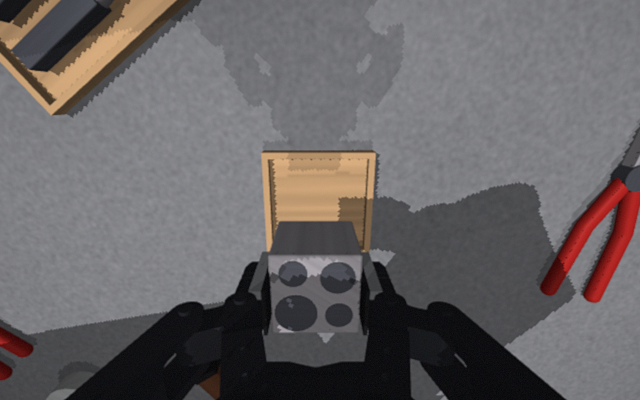

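The block (315,290) is held level, hollows up, squared to the square tray (319,200). Lowering to contact.

Request:
move_arm(
  offset=[
    [0.02, 0.02, 0.5],
    [0.02, 0.02, 1.0],
    [0.02, 0.02, 1.4],
    [0.02, 0.02, 1.58],
    [0.02, 0.02, 1.64],
  ],
  angular=[
    [0, 0, 0],
    [0, 0, 0],
    [0, 0, 0],
    [0, 0, 0],
    [0, 0, 0],
  ],
  hand=[0.9, 0.9, 0.9, 0.9, 0.9],
)

```text
time_s: 29.05
position: [0.5955, -0.2286, 0.0257]
tool_rot: [-3.14, 0.001, 0.58]
ft_force: [-0.2, 0.3, -5.4]
grip_width: 0.0407
grasp_force: 73.8
```

Request:
move_arm(
  offset=[
    [0, 0, 0.02],
    [0, 0, 0.04],
    [0, 0, 0.06],
    [0, 0, 0.075],
    [0, 0, 0.08],
  ],
  angular=[
    [0, 0, 0],
    [0, 0, 0],
    [0, 0, 0],
    [0, 0, 0],
    [0, 0, 0],
  ],
  hand=[0.9, 0.9, 0.9, 0.9, 0.9],
)

```text
time_s: 29.55
position: [0.596, -0.2295, 0.0225]
tool_rot: [3.141, -0.0, 0.579]
ft_force: [1.1, 0.8, -5.5]
grip_width: 0.0406
grasp_force: 73.8
```

Request:
move_arm(
  offset=[
    [0, 0, 0.01],
    [0, 0, 0.02],
    [0, 0, 0.03],
    [0, 0, 0.035],
  ],
  angular=[
    [0, 0, 0],
    [0, 0, 0],
    [0, 0, 0],
    [0, 0, 0],
  ],
  hand=[0.9, 0.9, 0.9, 0.9],
)

```text
time_s: 29.95
position: [0.596, -0.2295, 0.0213]
tool_rot: [3.142, 0.0, 0.579]
ft_force: [-4.2, 2.1, 7.9]
grip_width: 0.0409
grasp_force: 75.4
```

Request:
move_arm(
  offset=[
    [0, 0, 0],
    [0, 0, 0],
    [0, 0, 0],
    [0, 0, -0.4],
    [0, 0, -1.2],
  ],
  angular=[
    [0, 0, 0],
    [0, 0, 0],
    [0, 0, 0],
    [0, 0, 0],
    [0, 0, 0],
  ],
  hand=[0.38, 0.38, 0.38, 0.38, 0.38],
)

```text
time_s: 30.45
position: [0.5944, -0.2287, 0.0785]
tool_rot: [-3.137, 0.003, 0.579]
ft_force: [0.5, -0.8, 0.5]
grip_width: 0.0528
grasp_force: 0.0
```

Request:
move_arm(
  offset=[
    [0, 0, -0.8],
    [0, 0.3, -1.8],
    [-0.5, 0.6, -2.5],
    [-1, 1, -3],
    [-1.5, 1.2, -3],
  ],
  angular=[
    [0, 0, 0],
    [0, 0, 0],
    [0, 0, 0],
    [0, 0, 0],
    [0, 0, 0],
  ],
  hand=[0.3, 0.3, 0.3, 0.3, 0.3],
)

```text
time_s: 30.95
position: [0.5671, -0.323, 0.235]
tool_rot: [3.135, -0.003, 0.579]
ft_force: [0.1, 0.1, -1.1]
grip_width: 0.0593
grasp_force: 0.0
```

Request:
move_arm(
  offset=[
    [-0.8, 0.5, 0],
    [-1.5, 1, 0],
    [-2, 1.5, 0],
    [-2, 1.5, 0],
    [-2, 1.5, 0],
  ],
  angular=[
    [0, 0, 0],
    [0, 0, 0],
    [0, 0, 0],
    [0, 0, 0],
    [0, 0, 0],
  ],
  hand=[0.3, 0.3, 0.3, 0.3, 0.3],
)

```text
time_s: 31.45
position: [0.5231, -0.4385, 0.2302]
tool_rot: [-3.141, -0.0, 0.578]
ft_force: [0.1, -0.5, -0.5]
grip_width: 0.0596
grasp_force: 0.0
```

Run:
```python
from h import *
a=manip.camera("top")[80:280,180:520,::-1];b=manip.camera("scene")[140:310,120:460,::-1]
cv2.imwrite("pics/end.png",np.vstack([cv2.resize(a,(600,300),interpolation=3),cv2.resize(b,(600,300),interpolation=3)]))
```

```text
(no output)
```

View pics/end.png

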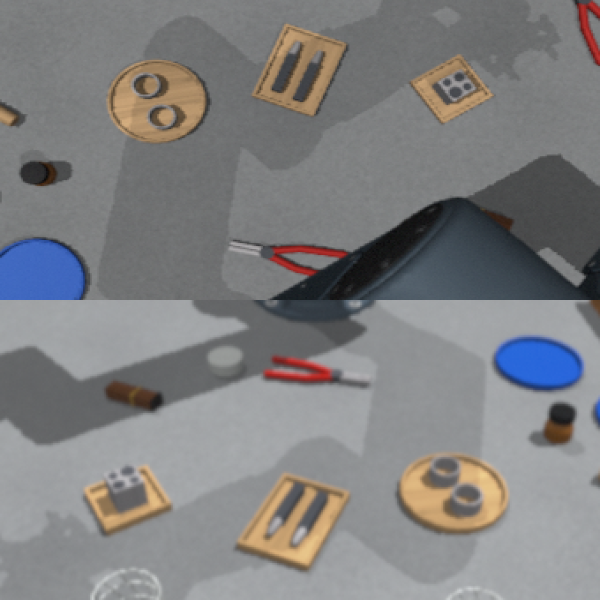

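The final picture shows both rings upright in the dish (155,100), both punches parallel in the long tray (300,70), and the block hollows-up in the square tray (455,88). The jar and clamp are where they were.

```bash
python3 -c "
from rig import manip
print(manip.job_done())"
```

```text
the job is handed in; nothing more can be done
None
```

I handed the job in at about 31.5 s: both ring blanks stand in the dish, both punches lie side by side in the long tray, and the dapping block sits hollows-up in the square tray, placed in that order, with the jar and ring clamp untouched.

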